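# Put up the draught guard and take the tawa's temperature

### The arm

A 6-joint arm with a two-finger parallel gripper is mounted at the origin on the work surface. World frame = base frame: x ahead of the robot, y to its left, z up, the work surface at z = 0. Lengths are in m, angles in degrees, forces in N, time in s.
With the tool pointing down it reaches from about 0.4 to 0.825 m from the base axis. Payload 7 kg.
Tool frame: the origin (TCP) lies between the finger pads; the fingertips stand 11 mm ahead of it and the grasp point (between the pads) lies 8 mm behind it; z points along the fingers, y is the direction in which the jaws open and shut (so a half turn about z gives the same grasp; the last joint's range is limited). The gripper opens to 88 mm and grips with 3 to 60 N. Pads are 19 mm wide; open, the fingers measure 130 mm over their backs; the gripper's body (78 mm by 193 mm) begins 47 mm behind the grasp point.
Start: joints at [82.741, 20.546, 0.682, 0, -70.136, -16.507], TCP at [0.272, 0.618, 0.238] pointing down, gripper open.
Joint ranges: [-176.03, 176.03], [-82.01, 121.73], [-58.28, 71.71], [-173.87, 95.51], [-174.79, -0.11], [-173.66, 173.66]. Speed limits (degrees/s): [136.94, 136.94, 172.46, 180, 180, 180].

### API

Orientations are given as [roll, pitch, yaw] about the fixed x, y, z axes, in that order (R = Rz(yaw) Ry(pitch) Rx(roll)).
In Python, from plant import r gives the robot as it stands.
- The arm moves only by the shell command python3 -m inch 'ROWS' [OPENING] [FORCE]. ROWS is JSON, a list of rows, each an object of numbers: "x", "y", "z": the shift along the tool's x, y, z as a fraction of full scale; "yaw": the turn about the tool's z as a fraction of full scale. In form: [{"x": .., "y": .., "z": .., "yaw": ..}, ...]. A call has 1 to 5 rows; each row shifts and turns the pose as measured when the row begins, along the tool's axes as they then stand; what a row does not reach is not made up. Full scale, the value 1, is 0.025 m for a shift and 4 degrees for a turn. A row lasts 1/12 s, in which the tool goes at most 41.7 mm and 7.16 degrees, less where a joint would pass 70% of its speed; a pose out of reach is approached as far as the arm can. A call with a number of a shift or a turn outside -1 to 1 is refused whole. A call with a gripper value outside its range is refused whole. OPENING is the opening, from -1 (shut) to 1 (fully open), set as the call begins (- or left out, the last holds). The fingers move at their own pace and stop on an object; FORCE is the grip in N (left out, the last holds). Time passes only in rows, so rows that do not move let the fingers close. It gives the time, the measured TCP pose, the force and the opening at its end, in the units of the state.
- r.get_state(): the state, without advancing time (a new reading comes with each control period).
- r.capture(name): name is "scene" or "top"; returns (picture, depth): 480x640x3 uint8, red, green, blue; 480x640 float32, m along the optical axis (not along the pixel's ray), 0 where there is no reading.
- r.camera_info(name): a dict with "mtx" (3x3 intrinsics, pixels), "pose" (4x4, takes a point from camera to world coordinates). Camera axes: x right, y down, z forward; pixel columns grow to the right and rows downward; lengths in m; the calibration is good to about 2 mm. A picture is of the moment at which its call begins. camera_info takes no time and is no camera call.
- r.close_job(): hands the job in, once; it reports no verdict.
The state is a dict: "time_s": time; "joints": joint angles; "qd": joint speeds; "joint_torque": joint torques, N m; "tcp_pos": TCP position; "eef_rot": TCP orientation; "contact_force": force on the tool from outside, world axes, zero at the start; "moment": the same for the moment, N m; "gripper_width": finger opening in m.
Only numpy, scipy, OpenCV 4.12 (cv2) and the standard library are available. Lean on these libraries where they do the work, as an engineer would, in place of code of your own. Each camera call takes 0.05 s, during which the arm holds its last target. There are 200 camera calls.

### The job

First fold up the three leaning guard panels of the hotplate (left, right and the one nearest the robot) until each stands fully upright, leaving the thermometer in its stand meanwhile. Then take the blue thermometer probe from its slanted stand and hold it upright with its tip on the red spot in the middle of the tawa, pressing so gently that the spring tip goes in about half way, and finish while still holding it there steadily, guard still up. Do not shove the tawa about or disturb the other kitchen things.

Things in the scene. Friction and masses are not known exactly. Their poses are not given: they have to be found in the camera images.
- hob: Tabletop electric hotplate, heavy and fixed: steel tray 214 x 214 x 12 mm with a round black plate 152 mm across whose top is 40 mm above the counter. Origin: centre of the tray's underside on the counter; x points to the open side away from the robot (black knob strip there, 26 mm high), y to the left panel, z up. Three hinged guard panels on its left (+y), right (-y) and near (-x) edges; upright they are 116 mm high above the counter.
- guard_left (a joint): Hinge value (rad) of the left guard panel, hinged along the hotplate's left (+y) edge. 0 = lying flat outwards, 1.571 = upright against its stop; at the start it leans outwards (1.0 to 1.25). Stiff hinge: stays where left, turns at about 0.16 N m. Aluminium, 190 mm along the hinge, 100 mm high, 4 mm thick, orange strip along its free edge. It is pushed up from outside, inwards and a little upwards (a level push may bind).
- guard_right (a joint): Hinge value (rad) of the right guard panel, hinged along the hotplate's right (-y) edge. 0 = lying flat outwards, 1.571 = upright against its stop; at the start it leans outwards (1.0 to 1.25). Stiff hinge: stays where left, turns at about 0.16 N m. Aluminium, 190 mm along the hinge, 100 mm high, 4 mm thick, orange strip along its free edge. It is pushed up from outside, inwards and a little upwards (a level push may bind).
- guard_near (a joint): Hinge value (rad) of the near guard panel, hinged along the hotplate's near (-x) edge. 0 = lying flat outwards, 1.571 = upright against its stop; at the start it leans outwards (1.0 to 1.25). Stiff hinge: stays where left, turns at about 0.16 N m. Aluminium, 190 mm along the hinge, 100 mm high, 4 mm thick, orange strip along its free edge. It is pushed up from outside, inwards and a little upwards (a level push may bind).
- guard_left_edge (a point): Middle of the free (upper, orange) edge of the left panel, 100 mm from the hinge axis, mid-thickness.
- guard_right_edge (a point): Middle of the free (upper, orange) edge of the right panel, 100 mm from the hinge axis, mid-thickness.
- guard_near_edge (a point): Middle of the free (upper, orange) edge of the near panel, 100 mm from the hinge axis, mid-thickness.
- guard_left_hinge (a point): Middle of the hinge axis of the left panel, mid-thickness of the panel, 103 mm out from the hotplate's centre, 16 mm above the counter.
- guard_right_hinge (a point): Middle of the hinge axis of the right panel, mid-thickness of the panel, 103 mm out from the hotplate's centre, 16 mm above the counter.
- guard_near_hinge (a point): Middle of the hinge axis of the near panel, mid-thickness of the panel, 103 mm out from the hotplate's centre, 16 mm above the counter.
- tawa: Black nonstick tawa (flat pan), loose on the hotplate, 0.7 kg: 176 mm across the rim, rim 14 mm high, pan floor 5 mm above its underside, handle along its own +x over the hotplate's open side, reaching 235 mm from the centre. Origin: centre of its underside.
- spot (a point): Centre of the red round spot, 20 mm across, in the middle of the tawa's upper face, 45 mm above the counter.
- stand: White thermometer stand, fixed, foot 85 x 75 mm, about 95 mm high. A sloping square hole (about 12 mm wide, 40 mm deep) holds the probe leaning about 24 degrees (0.41 rad) from vertical towards the stand's -x. Origin: 4 mm nearer its -x side than the centre of its foot, on the counter.
- stand_top (a point): Mouth of the sloping hole, 88 mm above the counter: the probe's origin lies here when it is in the stand.
- probe: Thermometer probe, 0.11 kg. Round blue handle 24 mm across and 100 mm long with a narrow black band near its top; below it a steel stem 8 mm across with a brass spring tip. Origin: centre of the handle's lower face; z runs up the handle (so the handle spans z = 0 to +100 mm), the stem and tip run down to z = -75 mm. It starts in the stand, stem in the hole and handle resting on top; draw it out at least 75 mm along its own z.
- probe_end (a point): Centre of the flat end (7.4 mm across) of the spring tip, on the probe's axis, 75 mm below its origin when the tip is out.
- probe_plunger (a joint): How far the spring tip is pressed in, m: 0 = fully out, 0.012 = fully in. Spring 300 N/m, so half way is about 1.8 N.
- tiffin: Bystander: closed three-level steel tiffin carrier, 124 mm across, 220 mm high. Origin: centre of its underside.
- tumbler: Bystander: red plastic tumbler, 72 mm across, 100 mm high. Origin: centre of its underside.
- spatula: Bystander: flat bamboo spatula, 280 mm long, lying along its own x. Origin: on its underside, near the middle.
- bottle: Bystander: empty clear pump bottle, 64 mm across, 184 mm high. Origin: centre of its underside.
- katori: Bystander: small steel bowl, 100 mm across, 45 mm high. Origin: centre of its underside.
Things that resemble listed ones, but are neither listed nor needed, are in the scene too. What is shaped like the stand but yellow is not meant.

How it is judged:
By the outcome, as a careful person would: the job done as asked, in the order asked, and still so for the second after the job is handed in, while the arm keeps its last pose, push and grip.
It also fails if it takes over 64 s, if anything falls off the work surface, if the arm or the gripper's body presses on something with over 40 N, if the wrist force passes 120 N, or if a joint passes its speed limit or range.

## Working session

There is one attempt and no reset: what is moved stays moved. The work goes in short steps, Python scripts to look and compute and a shell command to move; the robot and the scene stay as the last step left them, time stands still between calls to the robot, and variables do not carry over. Pictures are saved under pics/ and viewed, about 8 in all and at most 12, crops included, and the job is handed in when it is done.

```bash
ls; mkdir -p pics; python3 - <<'E'
from plant import r
import cv2,numpy as np
for n in("scene","top"):
    im,d=r.capture(n); np.savez(f'pics/{n}0.npz',im=im,d=d)
    cv2.imwrite(f'pics/{n}0.png',im[:,:,::-1]); c=r.camera_info(n); print(c['mtx'],c['pose'])
print(r.get_state())
E
```

```text
pics
[[485.60505181   0.         310.67005769]
 [  0.         485.60505181 234.25965303]
 [  0.           0.           1.        ]] [[-0.68685612  0.41310876 -0.59797142  1.24453472]
 [ 0.72678802  0.39357521 -0.56291893  0.74201547]
 [ 0.00279998 -0.82124278 -0.57057204  0.81047938]
 [ 0.          0.          0.          1.        ]]
[[449.61263416   0.         317.43429013]
 [  0.         449.61263416 229.92770403]
 [  0.           0.           1.        ]] [[ 0.01994687 -0.98898513  0.14666472  0.30457414]
 [-0.99957106 -0.01658027  0.02414126 -0.01033548]
 [-0.0214436  -0.14708336 -0.98889163  1.34576741]
 [ 0.          0.          0.          1.        ]]
{'time_s': 0.1, 'joints': array([ 8.27396073e+01,  2.05883826e+01,  6.39352328e-01, -1.82174993e-02,
       -7.01364420e+01, -1.65064686e+01]), 'qd': array([-0.05472208,  0.00650374,  0.14427903,  0.06745508, -0.04768252,
        0.05971543]), 'joint_torque': array([-1.25321283e-03, -5.84164882e+01,  2.93748540e+01,  7.01544330e+00,
        1.01575674e-02, -5.06521997e-05]), 'tcp_pos': array([0.27189107, 0.61735643, 0.23670549]), 'eef_rot': array([ 1.79913184e+02, -7.86629157e-03, -2.37730581e+01]), 'contact_force': array([ 0.25223587, -0.15510991, -0.47079054]), 'moment': array([-0.03424084, -0.00099561,  0.02539787]), 'gripper_width': 0.08759011278917903}
```

View pics/scene0.png

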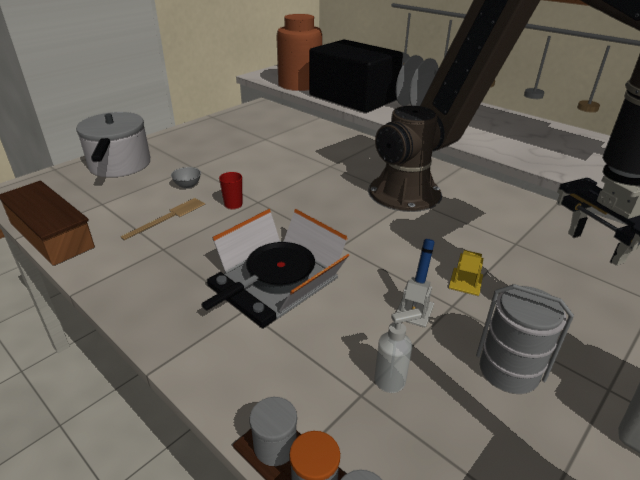

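View pics/top0.png

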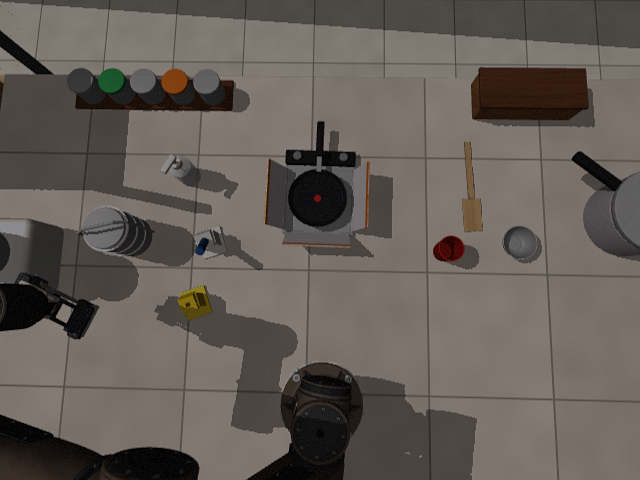

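The scene shows the hob with orange edges around (280,260), blue probe (425,262), and yellow lookalike (467,272). In the top view, the hob spot is at (318,198), the blue handle at (203,246), the yellow decoy stand at (195,302), the tiffin at (118,231) and the bottle at (178,167). The candidates for the probe and stand are white+blue (203,246) or yellow (195,302); I choose white+blue.

```bash
cat > h.py <<'E'
import numpy as np,cv2
from plant import r
def grab(n):
    im,d=r.capture(n); return im,d
def pts(n,d,mask):
    c=r.camera_info(n);K=c['mtx'];T=c['pose'];v,u=np.nonzero(mask&(d>0));z=d[v,u]
    p=np.stack([(u-K[0,2])*z/K[0,0],(v-K[1,2])*z/K[1,1],z],1);return p@T[:3,:3].T+T[:3,3]
def col(im,name):
    h=cv2.cvtColor(im,cv2.COLOR_RGB2HSV).astype(int);H,S,V=h[...,0],h[...,1],h[...,2]
    return {'orange':(H>5)&(H<16)&(S>170)&(V>110),'red':((H<5)|(H>174))&(S>170)&(V>90),
     'blue':(H>100)&(H<125)&(S>110)&(V>40),'white':(S<40)&(V>120)}[name]
def comps(m,a=8):
    n,l,s,c=cv2.connectedComponentsWithStats(m.astype(np.uint8),connectivity=8)
    return [(l==i,s[i,4],c[i]) for i in range(1,n) if s[i,4]>=a]
E
python3 - <<'E'
from h import *
for n in('scene','top'):
    z=np.load(f'pics/{n}0.npz');im,d=z['im'],z['d']
    for k in('orange','red','blue'):
        for m,a,c in comps(col(im,k),12):
            p=pts(n,d,m)
            if len(p)>3: print(n,k,a,c.round(),'med',np.median(p,0).round(3),'min',p.min(0).round(3),'max',p.max(0).round(3))
    p=pts(n,d,np.ones_like(d,bool))
    # coarse objects
    m=(p[:,2]>.05)&(p[:,0]>.1)&(p[:,0]<1)&(abs(p[:,1])<.75)
    q=p[m]
    g=np.zeros((90,150),np.uint8);np.maximum.at(g,(((q[:,0]-.1)*100).astype(int),((q[:,1]+.75)*100).astype(int)),(q[:,2]*200).clip(0,255).astype(np.uint8))
    for mm,a,c in comps(g>0,6): print(n,'obj xy',(c[1]/100+.1).round(2),(c[0]/100-.75).round(2),'cells',a,'h',g[mm].max()/200)
E
python3 - <<'E'
import numpy as np,cv2
a=np.load('pics/top0.npz')['im'][210:330,140:280,::-1];b=np.load('pics/scene0.npz')['im'][225:345,370:510,::-1]
cv2.imwrite('pics/crop1.png',cv2.resize(np.hstack([a,b]),None,fx=2.8,fy=2.8,interpolation=cv2.INTER_CUBIC))
E
```

```text
scene orange 197 [240. 224.] med [ 0.604 -0.118  0.105] min [ 0.5   -0.124  0.098] max [ 0.688 -0.113  0.111]
scene orange 166 [321. 224.] med [0.448 0.029 0.101] min [ 0.442 -0.071  0.095] max [0.455 0.119 0.107]
scene orange 61 [333. 264.] med [0.555 0.168 0.105] min [0.503 0.165 0.101] max [0.613 0.171 0.107]
scene orange 60 [304. 283.] med [0.652 0.166 0.104] min [0.606 0.092 0.019] max [0.69  0.169 0.108]
scene orange 1917 [315. 455.] med [0.931 0.458 0.1  ] min [0.89  0.417 0.09 ] max [0.968 0.494 0.104]
scene red 414 [232. 188.] med [ 0.452 -0.329  0.074] min [ 0.41  -0.39   0.002] max [ 0.478 -0.314  0.102]
scene red 26 [280. 264.] med [0.593 0.022 0.045] min [0.582 0.015 0.04 ] max [0.601 0.032 0.049]
scene blue 94 [429. 244.] med [0.425 0.332 0.175] min [0.409 0.32  0.164] max [0.436 0.341 0.184]
scene blue 290 [423. 267.] med [0.446 0.339 0.127] min [0.425 0.324 0.093] max [0.463 0.351 0.161]
scene obj xy 0.1 0.0 cells 17 h 0.26
scene obj xy 0.11 0.48 cells 21 h 0.655
scene obj xy 0.27 0.59 cells 115 h 0.6
scene obj xy 0.28 0.37 cells 41 h 0.095
scene obj xy 0.44 -0.36 cel
[... 993 characters left out ...]
0 cells 16 h 0.265
top obj xy 0.1 0.21 cells 9 h 0.815
top obj xy 0.1 0.42 cells 17 h 0.72
top obj xy 0.27 0.59 cells 120 h 0.55
top obj xy 0.28 0.37 cells 41 h 0.095
top obj xy 0.44 -0.36 cells 32 h 0.1
top obj xy 0.45 0.33 cells 47 h 0.185
top obj xy 0.47 0.58 cells 145 h 0.22
top obj xy 0.46 0.02 cells 78 h 0.105
top obj xy 0.59 -0.11 cells 77 h 0.11
top obj xy 0.64 0.02 cells 136 h 0.065
top obj xy 0.59 0.15 cells 86 h 0.11
top obj xy 0.67 -0.72 cells 37 h 0.155
top obj xy 0.65 0.41 cells 36 h 0.185
top obj xy 0.91 -0.6 cells 433 h 0.105
top obj xy 0.93 0.35 cells 61 h 0.105
top obj xy 0.93 0.45 cells 64 h 0.105
top obj xy 0.93 0.54 cells 62 h 0.105
top obj xy 0.93 0.67 cells 107 h 0.105
```

View pics/crop1.png

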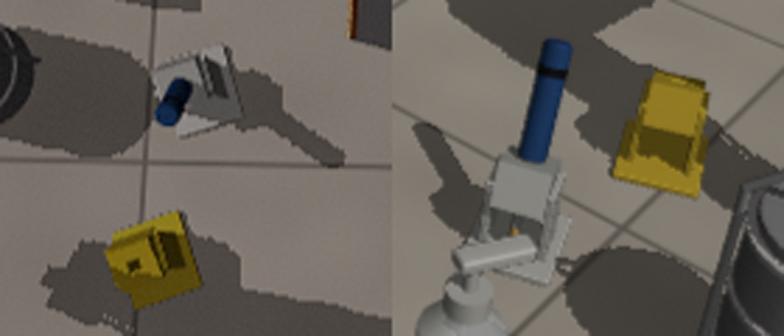

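Crop: the blue probe sits in the white stand; the yellow stand is empty (decoy). Hob centre ≈ (0.594, 0.024), edges at y=0.168, y=-0.118 and x=0.447, all at z≈0.105, consistent with the sizes given.

```bash
python3 -m inch '[{"z":-0.5,"yaw":-1},{"z":-0.5,"yaw":-1},{"z":-0.5,"yaw":-1},{"z":-0.5,"yaw":-1},{"z":-0.5,"yaw":-1}]' -1 10; python3 -m inch '[{"z":-0.5,"yaw":-1},{"yaw":-0.5},{"x":0.5,"y":0.5},{"x":0.5,"y":0.5}]'
```

```text
validation failed for argument at $[0]...
validation failed for argument at $[0]...
```

```bash
python3 -m inch '[{"x":0,"y":0,"z":-0.5,"yaw":-1},{"x":0,"y":0,"z":-0.5,"yaw":-1},{"x":0,"y":0,"z":-0.5,"yaw":-1},{"x":0,"y":0,"z":-0.5,"yaw":-1},{"x":0,"y":0,"z":-0.5,"yaw":-1}]' -1 10
```

```text
time_s: 0.52
tcp_pos: [0.2708, 0.6148, 0.2944]
eef_rot: [179.2, 0.2, -3.1]
contact_force: [-0.2, 0.5, 0.3]
gripper_width: 0.0601
```

```bash
R='' ; python3 -m inch '[{"x":0.7,"y":0.9,"z":-0.2,"yaw":-0.7},{"x":0.7,"y":0.9,"z":0,"yaw":0},{"x":0.7,"y":0.9,"z":0,"yaw":0},{"x":0.7,"y":0.9,"z":0,"yaw":0},{"x":0.7,"y":0.9,"z":0,"yaw":0}]'
python3 -m inch '[{"x":0.7,"y":0.9,"z":0,"yaw":0},{"x":0.7,"y":0.9,"z":0,"yaw":0},{"x":0.7,"y":0.9,"z":0,"yaw":0},{"x":0.7,"y":0.9,"z":0,"yaw":0},{"x":0.7,"y":0.9,"z":0,"yaw":0}]'
python3 -m inch '[{"x":0.7,"y":0.9,"z":0,"yaw":0},{"x":0.7,"y":0.9,"z":0,"yaw":0},{"x":0.7,"y":0.9,"z":0,"yaw":0},{"x":0.7,"y":0.9,"z":0,"yaw":0}]'
```

```text
time_s: 0.93
tcp_pos: [0.3566, 0.5023, 0.3004]
eef_rot: [179.2, 0.3, 0.6]
contact_force: [0.2, 0.5, -0.7]
gripper_width: 0.0268
time_s: 1.35
tcp_pos: [0.4477, 0.384, 0.2999]
eef_rot: [179.1, 0.4, 0.6]
contact_force: [1.0, -0.2, 0.2]
gripper_width: 0.0008
time_s: 1.68
tcp_pos: [0.5207, 0.2892, 0.2997]
eef_rot: [179.0, 0.5, 0.7]
contact_force: [-0.5, 1.4, -0.8]
gripper_width: 0.0005
```

```bash
python3 -m inch '[{"x":0.9,"y":0.9,"z":0,"yaw":0.2},{"x":0.9,"y":0.9,"z":0,"yaw":0},{"x":0.9,"y":0.9,"z":0,"yaw":0},{"x":0.25,"y":0.1,"z":0.4,"yaw":0},{"x":0,"y":0,"z":0.9,"yaw":0}]'
python3 -m inch '[{"x":0,"y":0,"z":0.9,"yaw":0},{"x":0,"y":0,"z":0.9,"yaw":0},{"x":0,"y":0,"z":0.9,"yaw":0},{"x":0,"y":0,"z":0.9,"yaw":0},{"x":0,"y":0,"z":0.9,"yaw":0}]'
python3 -m inch '[{"x":0,"y":0,"z":0.9,"yaw":0},{"x":0,"y":0,"z":0.9,"yaw":0},{"x":0,"y":0,"z":0.2,"yaw":0}]'
```

```text
time_s: 2.1
tcp_pos: [0.601, 0.2107, 0.2698]
eef_rot: [179.1, 0.2, -0.4]
contact_force: [-0.7, 1.2, -0.2]
gripper_width: 0.0005
time_s: 2.52
tcp_pos: [0.6007, 0.207, 0.1509]
eef_rot: [179.1, 0.3, -0.7]
contact_force: [0.0, 0.6, -0.8]
gripper_width: 0.0003
time_s: 2.77
tcp_pos: [0.5969, 0.2049, 0.0934]
eef_rot: [178.9, 0.7, -0.7]
contact_force: [-0.7, -1.2, -0.4]
gripper_width: 0.0007
```

```bash
python3 -m inch '[{"x":0,"y":0.3,"z":0.3,"yaw":-0.2},{"x":0,"y":0.4,"z":-0.05,"yaw":0},{"x":0,"y":0.4,"z":-0.1,"yaw":0},{"x":0,"y":0.4,"z":-0.1,"yaw":0}]'
python3 -m inch '[{"x":0,"y":0.4,"z":-0.1,"yaw":0},{"x":0,"y":0.3,"z":-0.1,"yaw":0}]'
python3 -m inch '[{"x":0,"y":0.2,"z":-0.05,"yaw":0},{"x":0,"y":0.2,"z":-0.05,"yaw":0}]'
```

```text
time_s: 3.1
tcp_pos: [0.5965, 0.1668, 0.0921]
eef_rot: [178.9, 0.8, 0.3]
contact_force: [-0.6, 2.3, 0.4]
gripper_width: 0.0008
time_s: 3.27
tcp_pos: [0.5976, 0.1475, 0.1004]
eef_rot: [179.0, 0.6, 0.3]
contact_force: [-0.2, 2.8, -0.1]
gripper_width: 0.0006
time_s: 3.43
tcp_pos: [0.5987, 0.1407, 0.1042]
eef_rot: [179.7, 0.3, 0.1]
contact_force: [-5.7, 47.7, -24.2]
gripper_width: 0.0003
```

```bash
python3 -m inch '[{"x":0,"y":-0.6,"z":0,"yaw":0},{"x":0,"y":-0.6,"z":-0.8,"yaw":0},{"x":0,"y":0,"z":-1,"yaw":0},{"x":0,"y":0,"z":-1,"yaw":0},{"x":-0.6,"y":0,"z":-0.8,"yaw":0}]'
python3 -m inch '[{"x":-1,"y":0.5,"z":0,"yaw":0},{"x":-1,"y":0.5,"z":0,"yaw":0},{"x":-1,"y":0.5,"z":0,"yaw":0},{"x":-1,"y":0.5,"z":0,"yaw":0},{"x":-1,"y":0.5,"z":0,"yaw":0}]'
python3 -m inch '[{"x":-1,"y":0.5,"z":0,"yaw":0},{"x":-0.8,"y":0.5,"z":0,"yaw":0},{"x":0,"y":0.3,"z":0,"yaw":0}]'
```

```text
time_s: 3.85
tcp_pos: [0.5834, 0.1701, 0.1944]
eef_rot: [179.6, 0.6, -0.1]
contact_force: [-0.1, 0.9, 1.3]
gripper_width: 0.0008
time_s: 4.27
tcp_pos: [0.4597, 0.1058, 0.2035]
eef_rot: [179.7, -0.1, -0.1]
contact_force: [0.2, 0.4, 0.2]
gripper_width: 0.0006
time_s: 4.52
tcp_pos: [0.4089, 0.0685, 0.2053]
eef_rot: [179.7, -0.3, -0.1]
contact_force: [0.3, -0.4, -0.4]
gripper_width: 0.0006
```

```bash
python3 -m inch '[{"x":0,"y":0,"z":0.8,"yaw":0},{"x":0,"y":0,"z":0.9,"yaw":0},{"x":0,"y":0,"z":0.9,"yaw":0},{"x":0,"y":0,"z":0.9,"yaw":0},{"x":0,"y":0,"z":0.9,"yaw":0}]'
python3 -m inch '[{"x":0,"y":0,"z":0.4,"yaw":0},{"x":0.3,"y":0,"z":0,"yaw":0},{"x":0.4,"y":0,"z":-0.1,"yaw":0},{"x":0.3,"y":0,"z":-0.1,"yaw":0}]'
python3 - <<'E'
from h import *
im,d=grab('top')
cv2.imwrite('pics/t1.png',cv2.resize(im[120:280,200:420,::-1],None,fx=3,fy=3))
E
```

```text
time_s: 4.93
tcp_pos: [0.4152, 0.0671, 0.1018]
eef_rot: [-179.7, -1.4, -0.1]
contact_force: [0.4, 0.5, -0.3]
gripper_width: 0.0006
time_s: 5.27
tcp_pos: [0.4399, 0.0639, 0.095]
eef_rot: [-180.0, -1.1, -0.1]
contact_force: [-2.7, 1.2, 2.9]
gripper_width: 0.0003
```

View pics/t1.png

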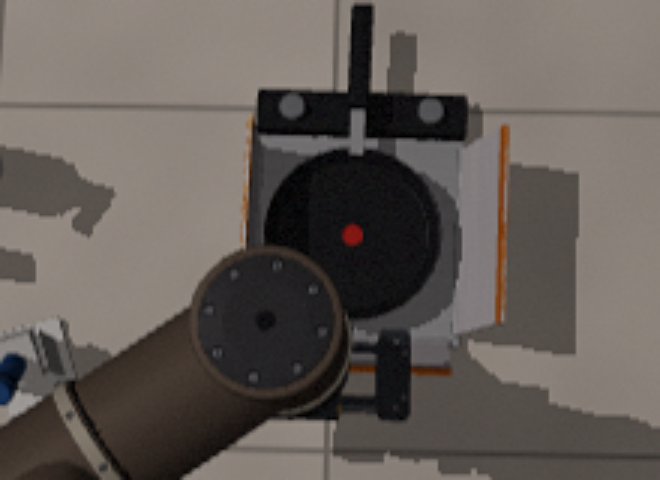

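The left panel is now upright (edge line at crop (248,190)), the tawa is in place (spot (352,235)), and the near panel is in contact.

```bash
python3 -m inch '[{"x":0.4,"y":0,"z":-0.1,"yaw":0},{"x":0.4,"y":0,"z":-0.1,"yaw":0}]'
python3 -m inch '[{"x":0.2,"y":0,"z":-0.05,"yaw":0},{"x":0.15,"y":0,"z":-0.03,"yaw":0}]'
```

```text
time_s: 5.48
tcp_pos: [0.4623, 0.0638, 0.1028]
eef_rot: [-179.9, -1.2, -0.1]
contact_force: [-1.7, 0.3, -1.3]
gripper_width: 0.0004
time_s: 5.65
tcp_pos: [0.4736, 0.0639, 0.1066]
eef_rot: [-179.9, -1.3, -0.2]
contact_force: [-1.4, -0.2, -1.3]
gripper_width: 0.0007
```

```bash
for i in 1 ; do python3 -m inch '[{"x":0.12,"y":0,"z":-0.03,"yaw":0}]'; python3 -m inch '[{"x":0.1,"y":0,"z":0,"yaw":0}]'; done
```

```text
time_s: 5.73
tcp_pos: [0.4773, 0.0639, 0.1078]
eef_rot: [-179.8, -1.3, -0.2]
contact_force: [-2.6, 0.8, -1.5]
gripper_width: 0.0008
time_s: 5.82
tcp_pos: [0.4801, 0.0639, 0.1081]
eef_rot: [-179.8, -1.4, -0.2]
contact_force: [-2.7, 0.2, -0.4]
gripper_width: 0.0003
```

```bash
python3 -m inch '[{"x":0.08,"y":0,"z":0,"yaw":0}]'; python3 -m inch '[{"x":0.06,"y":0,"z":0,"yaw":0}]'
```

```text
time_s: 5.9
tcp_pos: [0.4809, 0.0636, 0.1079]
eef_rot: [-179.8, -1.2, -0.3]
contact_force: [-14.9, 6.7, 10.7]
gripper_width: 0.0006
time_s: 5.98
tcp_pos: [0.4809, 0.0634, 0.1077]
eef_rot: [-179.9, -1.0, -0.3]
contact_force: [-10.7, 4.2, 7.4]
gripper_width: 0.0008
```

```bash
python3 -m inch '[{"x":-0.8,"y":0,"z":0,"yaw":0},{"x":-0.2,"y":0,"z":-0.8,"yaw":0},{"x":0,"y":0,"z":-1,"yaw":0},{"x":0,"y":0,"z":-1,"yaw":0},{"x":0,"y":0.4,"z":-0.8,"yaw":0}]'
python3 -m inch '[{"x":0.6,"y":1,"z":0,"yaw":0},{"x":0.6,"y":1,"z":0,"yaw":0},{"x":0.6,"y":1,"z":0,"yaw":0},{"x":0.6,"y":1,"z":0,"yaw":0},{"x":0.6,"y":1,"z":0,"yaw":0}]'
python3 -m inch '[{"x":0.6,"y":1,"z":0,"yaw":0},{"x":0.6,"y":1,"z":0,"yaw":0},{"x":0.6,"y":1,"z":0,"yaw":0},{"x":0.6,"y":1,"z":0,"yaw":0},{"x":0.2,"y":0,"z":0,"yaw":0}]'
```

```text
time_s: 6.4
tcp_pos: [0.4521, 0.0537, 0.1969]
eef_rot: [180.0, -0.8, -0.2]
contact_force: [0.5, 0.2, -0.2]
gripper_width: 0.0006
time_s: 6.82
tcp_pos: [0.534, -0.0714, 0.2091]
eef_rot: [-179.7, -2.0, 0.5]
contact_force: [0.9, 0.0, -0.3]
gripper_width: 0.0003
time_s: 7.23
tcp_pos: [0.6068, -0.1802, 0.2131]
eef_rot: [-179.8, -2.5, 0.5]
contact_force: [1.3, 0.9, -0.0]
gripper_width: 0.0007
```

```bash
python3 -m inch '[{"x":0,"y":0,"z":0.9,"yaw":0},{"x":0,"y":0,"z":0.9,"yaw":0},{"x":0,"y":0,"z":0.9,"yaw":0},{"x":0,"y":0,"z":0.9,"yaw":0},{"x":0,"y":0,"z":0.9,"yaw":0}]'
python3 -m inch '[{"x":0,"y":0,"z":0.5,"yaw":0},{"x":0,"y":-0.5,"z":0,"yaw":0},{"x":0,"y":-0.6,"z":0,"yaw":0},{"x":0,"y":-0.4,"z":-0.05,"yaw":0},{"x":0,"y":-0.4,"z":-0.1,"yaw":0}]'
```

```text
time_s: 7.65
tcp_pos: [0.621, -0.1838, 0.1042]
eef_rot: [180.0, -3.5, 0.4]
contact_force: [0.6, 1.1, -0.3]
gripper_width: 0.0005
time_s: 8.07
tcp_pos: [0.6198, -0.1347, 0.0895]
eef_rot: [179.9, -3.2, 0.3]
contact_force: [-1.1, -3.6, 4.3]
gripper_width: 0.0007
```

```bash
python3 -m inch '[{"x":0,"y":-0.4,"z":-0.12,"yaw":0},{"x":0,"y":-0.4,"z":-0.1,"yaw":0},{"x":0,"y":-0.3,"z":-0.08,"yaw":0}]';python3 -m inch '[{"x":0,"y":-0.2,"z":-0.05,"yaw":0}]'
```

```text
time_s: 8.32
tcp_pos: [0.6203, -0.104, 0.1002]
eef_rot: [179.9, -3.4, 0.4]
contact_force: [-0.8, -2.5, -1.5]
gripper_width: 0.0005
time_s: 8.4
tcp_pos: [0.6198, -0.1008, 0.1017]
eef_rot: [179.6, -3.3, 0.5]
contact_force: [15.3, -53.8, -29.1]
gripper_width: 0.0007
```

```bash
python3 -m inch '[{"x":0,"y":0.6,"z":0,"yaw":0},{"x":0,"y":0.2,"z":-0.8,"yaw":0},{"x":0,"y":0,"z":-1,"yaw":0},{"x":0,"y":0,"z":-1,"yaw":0},{"x":0,"y":-0.5,"z":-1,"yaw":0}]'
python3 - <<'E'
from h import *
for n in('scene','top'):
    im,d=grab(n)
    for k in('orange','blue'):
        for m,a,c in comps(col(im,k),12):
            p=pts(n,d,m)
            if len(p)>3: print(n,k,a,c.round(),'med',np.median(p,0).round(3),'min',p.min(0).round(3),'max',p.max(0).round(3))
    if n=='scene': cv2.imwrite('pics/s2.png',cv2.resize(im[150:350,180:480,::-1],None,fx=2.6,fy=2.6))
E
```

```text
time_s: 8.82
tcp_pos: [0.6106, -0.108, 0.1946]
eef_rot: [179.6, -2.7, 0.4]
contact_force: [1.3, 0.3, -0.3]
gripper_width: 0.0
scene orange 176 [249. 228.] med [ 0.603 -0.081  0.112] min [ 0.497 -0.086  0.106] max [ 0.687 -0.077  0.118]
scene orange 50 [314. 229.] med [0.493 0.049 0.116] min [ 0.489 -0.028  0.113] max [0.498 0.115 0.118]
scene orange 197 [306. 262.] med [0.605 0.125 0.112] min [0.497 0.114 0.106] max [0.69  0.13  0.119]
scene orange 1929 [315. 455.] med [0.931 0.458 0.1  ] min [0.89  0.417 0.091] max [0.968 0.495 0.105]
scene blue 93 [428. 244.] med [0.425 0.332 0.175] min [0.409 0.32  0.163] max [0.434 0.341 0.183]
scene blue 290 [423. 267.] med [0.446 0.339 0.126] min [0.424 0.325 0.093] max [0.466 0.351 0.161]
top orange 490 [174.  81.] med [0.93  0.455 0.1  ] min [0.892 0.419 0.013] max [0.971 0.529 0.107]
top orange 36 [354. 198.] med [ 0.58  -0.081  0.115] min [ 0.548 -0.084  0.109] max [ 0.606 -0.08   0.12 ]
top orange 26 [354. 219.] med [ 0.519 -0.081  0.115] min [ 0.501 -0.082  0.109] max [ 0.542 -0.078  0.121]
top blue 83 [200. 247.] med [0.422 0.33  0.176] min [0.409 0.317 0.105] max [0.46  0.341 0.184]
```

View pics/s2.png

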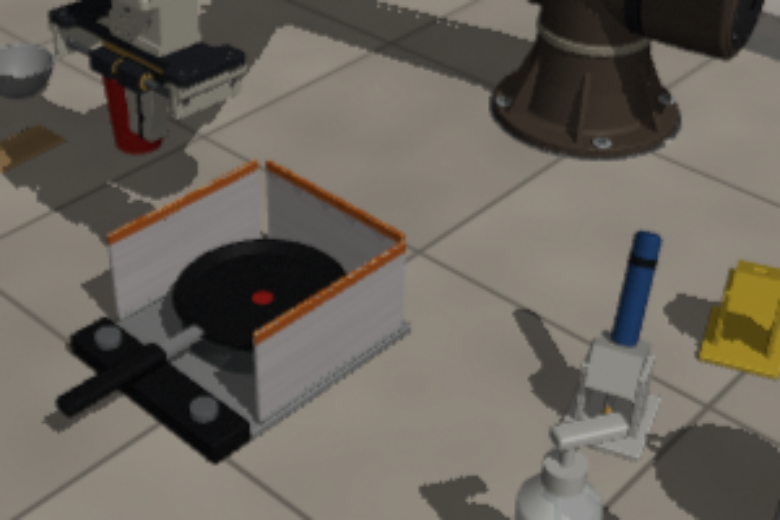

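```bash
cat > fit.py <<'E'
from h import *
from scipy.optimize import least_squares
def cylfit(use=('scene','top'),box=None,save=None):
    P=[]
    for n in use:
        im,d=grab(n); m=cv2.morphologyEx(col(im,'blue').astype(np.uint8),cv2.MORPH_CLOSE,np.ones((5,5)))
        m=max(comps(m>0,10),key=lambda t:t[1])[0]
        if save and n=='scene': cv2.imwrite(save,im[:,:,::-1])
        m=cv2.erode(m.astype(np.uint8),np.ones((3,3)))>0 if m.sum()>150 else m
        p=pts(n,d,m); P.append(p)
    P=np.vstack(P); c0=np.median(P,0); P=P[np.linalg.norm(P-c0,axis=1)<.075]
    top=P[P[:,2]>c0[2]].mean(0); bot=P[P[:,2]<=c0[2]].mean(0); s=(top-bot)/(top[2]-bot[2])
    z0=c0[2]
    def f(v):
        a=np.array([v[2],v[3],1]);a/=np.linalg.norm(a); q=P-[v[0],v[1],z0]
        return np.minimum(np.linalg.norm(q-np.outer(q@a,a),axis=1),.03)-.012
    o=c0+[-.008,-.006,0]
    v=least_squares(f,[o[0],o[1],s[0],s[1]],loss='soft_l1',f_scale=.002).x
    a=np.array([v[2],v[3],1]);a/=np.linalg.norm(a);p0=np.array([v[0],v[1],z0])
    h=(P-p0)@a
    return p0,a,h,np.sqrt(np.mean(f(v)**2))
E
python3 - <<'E'
from fit import *
for use in(('scene',),('scene','top')):
    p,a,h,e=cylfit(use); k=(.088-p[2])/a[2]
    print(use,p.round(4),'axis',a.round(3),'tilt',np.degrees(np.arccos(a[2])).round(1),'az',np.degrees(np.arctan2(a[1],a[0])).round(1),'rms',e,'mouth',(p+k*a).round(4),'h',(h.min()-k).round(3),(h.max()-k).round(3))
    for t in(.05,.06,.065):print(t,(p+(k+t)*a).round(4))
print(r.get_state()['joints'])
E
```

```text
('scene',) [0.4311 0.3316 0.1384] axis [-0.39  -0.134  0.911] tilt 24.3 az -161.0 rms 0.0019282096758115536 mouth [0.4527 0.339  0.088 ] h 0.005 0.1
0.05 [0.4332 0.3323 0.1336]
0.06 [0.4293 0.3309 0.1427]
0.065 [0.4274 0.3303 0.1472]
('scene', 'top') [0.4285 0.3293 0.147 ] axis [-0.381 -0.145  0.913] tilt 24.1 az -159.2 rms 0.0027010160012798956 mouth [0.4531 0.3387 0.088 ] h 0.004 0.104
0.05 [0.434  0.3314 0.1337]
0.06 [0.4302 0.33   0.1428]
0.065 [0.4283 0.3293 0.1474]
[  8.60334678  15.60993299 -12.80960984   0.93080396 -58.9335997
  81.44626078]
```

All three panels are upright (edges at z≈0.116). The probe axis fits well: tilt 24°, azimuth −160°, mouth (0.453,0.339). I'll grasp 60 mm up the handle with the jaws across the lean plane (yaw 20°).

```bash
python3 -m inch '[{"x":0,"y":0,"z":-0.9,"yaw":0},{"x":-0.4,"y":-1,"z":-0.9,"yaw":0},{"x":-0.4,"y":-1,"z":0,"yaw":0},{"x":-0.4,"y":-1,"z":0,"yaw":0},{"x":-0.4,"y":-1,"z":0,"yaw":0}]' 0.3 5
python3 -m inch '[{"x":-0.4,"y":-1,"z":0,"yaw":0},{"x":-0.4,"y":-1,"z":0,"yaw":0},{"x":-0.4,"y":-1,"z":0,"yaw":0},{"x":-0.4,"y":-1,"z":0,"yaw":0},{"x":-0.4,"y":-1,"z":0,"yaw":0}]'
python3 -m inch '[{"x":-0.4,"y":-1,"z":0,"yaw":0},{"x":-0.4,"y":-1,"z":0,"yaw":0},{"x":-0.4,"y":-1,"z":0,"yaw":0},{"x":-0.4,"y":-1,"z":0,"yaw":0},{"x":-0.4,"y":-1,"z":0,"yaw":0}]'
python3 -m inch '[{"x":0,"y":0,"z":0,"yaw":-1},{"x":0,"y":0,"z":0,"yaw":-1},{"x":0,"y":0,"z":0,"yaw":-1},{"x":0,"y":0,"z":0,"yaw":-1},{"x":0,"y":0,"z":0,"yaw":-1}]'
```

```text
time_s: 9.48
tcp_pos: [0.5651, -0.0073, 0.2308]
eef_rot: [179.5, -2.1, 0.1]
contact_force: [0.4, -0.6, -0.4]
gripper_width: 0.028
time_s: 9.9
tcp_pos: [0.5092, 0.1219, 0.2221]
eef_rot: [179.4, -1.6, -0.0]
contact_force: [1.0, -0.1, 0.7]
gripper_width: 0.0559
time_s: 10.32
tcp_pos: [0.4533, 0.251, 0.2135]
eef_rot: [179.1, -1.2, -0.1]
contact_force: [-0.2, 0.8, 0.2]
gripper_width: 0.057
time_s: 10.73
tcp_pos: [0.4485, 0.2551, 0.207]
eef_rot: [178.5, -0.2, 21.0]
contact_force: [-0.0, 0.6, -0.5]
gripper_width: 0.0568
```

```bash
python3 -m inch '[{"x":0,"y":0,"z":-0.9,"yaw":0},{"x":0.12,"y":-0.8,"z":-0.1,"yaw":0},{"x":0.12,"y":-0.8,"z":-0.1,"yaw":0},{"x":0.12,"y":-0.8,"z":0,"yaw":0},{"x":0.12,"y":-0.8,"z":0,"yaw":0.1}]'
```

```text
time_s: 11.15
tcp_pos: [0.4278, 0.3321, 0.2272]
eef_rot: [178.2, 0.4, 20.6]
contact_force: [0.6, -0.1, -0.5]
gripper_width: 0.0567
```

```bash
python3 -m inch '[{"x":0,"y":0,"z":0.8,"yaw":0},{"x":0,"y":0,"z":0.8,"yaw":0},{"x":0,"y":0,"z":0.8,"yaw":0}]'; python3 -m inch '[{"x":0,"y":0,"z":0.8,"yaw":0},{"x":0,"y":0,"z":0.4,"yaw":0}]'
```

```text
time_s: 11.4
tcp_pos: [0.4283, 0.3357, 0.1664]
eef_rot: [178.4, 0.2, 20.8]
contact_force: [1.0, 0.6, -0.3]
gripper_width: 0.057
time_s: 11.57
tcp_pos: [0.4266, 0.3331, 0.131]
eef_rot: [178.2, 0.5, 20.8]
contact_force: [0.2, -0.6, -0.6]
gripper_width: 0.0566
```

```bash
python3 -m inch '[{"x":0.15,"y":0.18,"z":-0.12,"yaw":0}]'; python3 -m inch '[{"x":0,"y":0,"z":0,"yaw":0},{"x":0,"y":0,"z":0,"yaw":0},{"x":0,"y":0,"z":0,"yaw":0},{"x":0,"y":0,"z":0,"yaw":0},{"x":0,"y":0,"z":0,"yaw":0}]' -1 6;python3 -m inch '[{"x":0,"y":0,"z":0,"yaw":0},{"x":0,"y":0,"z":0,"yaw":0}]'
```

```text
time_s: 11.65
tcp_pos: [0.4298, 0.3286, 0.1304]
eef_rot: [178.0, 0.8, 20.7]
contact_force: [-0.1, 0.1, 0.0]
gripper_width: 0.057
time_s: 12.07
tcp_pos: [0.4312, 0.3281, 0.1312]
eef_rot: [178.0, 0.9, 20.7]
contact_force: [0.3, 0.1, 0.5]
gripper_width: 0.0293
time_s: 12.23
tcp_pos: [0.4315, 0.3293, 0.1323]
eef_rot: [178.1, 0.7, 20.7]
contact_force: [-0.7, 1.6, -2.0]
gripper_width: 0.0247
```

```bash
python3 -m inch '[{"x":-0.1,"y":0,"z":-0.22,"yaw":0},{"x":-0.25,"y":0,"z":-0.55,"yaw":0},{"x":-0.25,"y":0,"z":-0.55,"yaw":0}]' -1 8; python3 -m inch '[{"x":-0.25,"y":0,"z":-0.55,"yaw":0}]'; python3 - <<'E'
from fit import *
print(r.get_state()['tcp_pos'])
for u in(('scene',),('scene','top')):
    p,a,h,e=cylfit(u,save='pics/s3.png'); t=p+h.max()*a
    print(p,'tilt',np.degrees(np.arccos(a[2])),'az',np.degrees(np.arctan2(a[1],a[0])),'rms',e,'top',t,'origin',t-.1*a,'end',t-.175*a)
E
```

```text
time_s: 12.48
tcp_pos: [0.4164, 0.3248, 0.1644]
eef_rot: [178.0, 0.9, 20.7]
contact_force: [0.0, 1.9, -1.3]
gripper_width: 0.0241
time_s: 12.57
tcp_pos: [0.41, 0.323, 0.1788]
eef_rot: [178.0, 0.9, 20.6]
contact_force: [0.7, 0.8, -1.8]
gripper_width: 0.0236
[0.41002497 0.32295957 0.17882849]
[0.41318064 0.32333701 0.18037619] tilt 24.292939213084697 az -161.51770886580704 rms 0.004603772353667677 top [0.39239206 0.31638839 0.22893766] origin [0.43141032 0.32943031 0.13779226] end [0.46067402 0.33921175 0.06943321]Traceback (most recent call last):
  File "<stdin>", line 4, in <module>
  File "fit.py", line 7, in cylfit
    m=max(comps(m>0,10),key=lambda t:t[1])[0]
      ~~~^^^^^^^^^^^^^^^^^^^^^^^^^^^^^^^^^
ValueError: max() iterable argument is empty
```

```bash
python3 -m inch '[{"x":-0.3,"y":0,"z":-0.66,"yaw":0}]'; python3 -m inch '[{"x":0.4,"y":0,"z":-0.14,"yaw":0},{"x":0.4,"y":0,"z":-0.12,"yaw":0},{"x":0.4,"y":0,"z":-0.1,"yaw":0}]' -1 4;  python3 -m inch '[{"x":0.4,"y":0,"z":-0.05,"yaw":0},{"x":0.4,"y":0,"z":-0.02,"yaw":0}]'; python3 - <<'E'
from fit import *
p,a,h,e=cylfit(('scene',),save='pics/s4.png'); t=p+h.max()*a
print(p,'tilt',np.degrees(np.arccos(a[2])),'az',np.degrees(np.arctan2(a[1],a[0])),'rms',e,'top',t,'origin',t-.1*a,'end',t-.175*a)
im=cv2.imread('pics/s4.png')[150:330,350:550];cv2.imwrite('pics/c4.png',cv2.resize(im,None,fx=3,fy=3))
E
```

```text
time_s: 12.8
tcp_pos: [0.403, 0.3209, 0.1935]
eef_rot: [178.0, 1.0, 20.7]
contact_force: [0.4, 1.5, -2.1]
gripper_width: 0.0237
time_s: 13.05
tcp_pos: [0.4311, 0.332, 0.2037]
eef_rot: [178.1, 0.9, 20.8]
contact_force: [0.6, -0.1, -0.6]
gripper_width: 0.0237
time_s: 13.22
tcp_pos: [0.4521, 0.3397, 0.2043]
eef_rot: [178.1, 1.0, 20.7]
contact_force: [-1.6, 1.4, -0.1]
gripper_width: 0.0241
[0.45071314 0.33847543 0.20230588] tilt 2.4627874484354755 az -174.48454562568352 rms 0.0014469730464697643 top [0.44868642 0.33827973 0.24964684] origin [0.45296358 0.33869273 0.14973921] end [0.45617145 0.33900249 0.07480848]
```

View pics/c4.png

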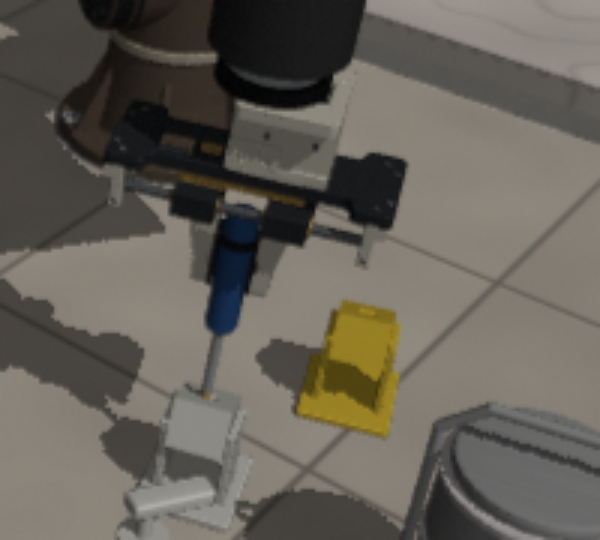

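The image shows the probe nearly upright (2.5°) between the pads, with its tip still in the hole mouth at crop (208,395). I'll nudge it a few more mm, then grip hard and lift.

```bash
python3 -m inch '[{"x":0.25,"y":0,"z":0,"yaw":0}]';python3 -m inch '[{"x":0,"y":0,"z":0,"yaw":0},{"x":0,"y":0,"z":0,"yaw":0}]' -1 25; python3 -m inch '[{"x":0,"y":0,"z":-0.8,"yaw":0},{"x":0,"y":0,"z":-0.8,"yaw":0},{"x":0,"y":0,"z":-0.8,"yaw":0}]' ; python3 - <<'E'
from fit import *
p,a,h,e=cylfit(('scene',),save='pics/s5.png'); t=p+h.max()*a
print(p,'tilt',np.degrees(np.arccos(a[2])),'slopes',a[:2]/a[2],'rms',e,'top',t,'origin',t-.1*a,'end',t-.175*a, 'h',h.min(),h.max())
im=cv2.imread('pics/s5.png')[130:310,350:550];cv2.imwrite('pics/c5.png',cv2.resize(im,None,fx=3,fy=3))
E
```

```text
time_s: 13.35
tcp_pos: [0.4601, 0.3426, 0.2031]
eef_rot: [178.0, 1.0, 20.7]
contact_force: [-1.0, 0.5, -1.7]
gripper_width: 0.0242
time_s: 13.52
tcp_pos: [0.4612, 0.3432, 0.2012]
eef_rot: [178.0, 1.2, 20.6]
contact_force: [-2.5, 1.5, 0.1]
gripper_width: 0.0235
time_s: 13.77
tcp_pos: [0.4598, 0.3432, 0.2563]
eef_rot: [177.7, 1.8, 20.5]
contact_force: [-0.3, 0.8, -0.7]
gripper_width: 0.0234
[0.45729521 0.34150145 0.2532421 ] tilt 2.609783134773629 slopes [0.02103475 0.04043701] rms 0.0014954568146408364 top [0.4583952  0.34361607 0.30553607] origin [0.45629391 0.33957656 0.20563979] end [0.45471794 0.33654693 0.13071758] h -0.04201753110506001 0.052348270201620056
```

View pics/c5.png

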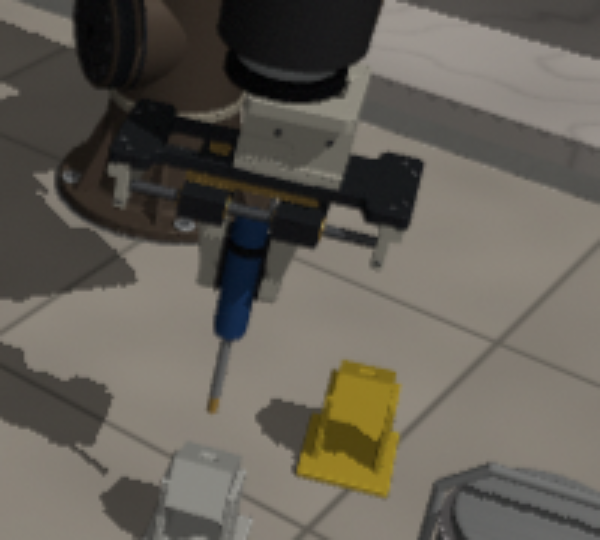

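```bash
python3 -m inch '[{"x":0,"y":0,"z":-0.8,"yaw":0},{"x":0,"y":0.4,"z":-0.6,"yaw":0},{"x":0.06,"y":0.8,"z":-0.1,"yaw":0},{"x":0.06,"y":0.8,"z":0,"yaw":0},{"x":0.06,"y":0.8,"z":0,"yaw":0}]'
python3 -m inch '[{"x":0.06,"y":0.8,"z":0,"yaw":0},{"x":0.06,"y":0.8,"z":0,"yaw":0},{"x":0.06,"y":0.8,"z":0,"yaw":0},{"x":0.06,"y":0.8,"z":0,"yaw":0},{"x":0.06,"y":0.8,"z":0,"yaw":0}]'
python3 -m inch '[{"x":0.06,"y":0.8,"z":0,"yaw":0},{"x":0.06,"y":0.8,"z":0,"yaw":0},{"x":0.06,"y":0.8,"z":0,"yaw":0},{"x":0.06,"y":0.5,"z":0,"yaw":0}]'
```

```text
time_s: 14.23
tcp_pos: [0.4906, 0.2819, 0.3043]
eef_rot: [177.7, 1.3, 20.8]
contact_force: [0.3, 1.3, -1.1]
gripper_width: 0.0235
time_s: 14.65
tcp_pos: [0.5337, 0.185, 0.308]
eef_rot: [177.6, 1.3, 20.9]
contact_force: [0.8, -0.0, -2.4]
gripper_width: 0.0235
time_s: 14.98
tcp_pos: [0.5656, 0.1134, 0.3105]
eef_rot: [177.4, 1.5, 20.9]
contact_force: [0.1, 0.0, -1.2]
gripper_width: 0.0235
```

```bash
python3 -m inch '[{"x":0.02,"y":0.8,"z":0,"yaw":0},{"x":0.02,"y":0.8,"z":0,"yaw":0},{"x":0.02,"y":0.8,"z":0.3,"yaw":0},{"x":0.02,"y":0.8,"z":0.3,"yaw":0.1},{"x":0,"y":0.2,"z":0,"yaw":0}]'
cat > m.py <<'E'
from fit import *
import sys
from scipy.spatial.transform import Rotation as Ro
for u in ('scene','top'):
    im,d=grab(u)
    try:
        for m,a,c in comps(col(im,'red'),5):
            q=pts(u,d,m); q=q[(abs(q[:,2]-.045)<.012)&(abs(q[:,0]-.594)<.03)]
            if len(q)>4: print(u,'spot',q.mean(0).round(4),a,c.round(1))
    except Exception as x: print(x)
p,a,h,e=cylfit(('scene',),save='pics/'+sys.argv[1]); t=p+h.max()*a
s=r.get_state(); R=Ro.from_euler('xyz',s['eef_rot'],degrees=True).as_matrix()
print('axis',a.round(3),'rms',e.round(4),'top',t.round(4),'end',(t-.175*a).round(4),'tcp',s['tcp_pos'].round(4),'toolz',R[:,2].round(3),'F',s['contact_force'].round(1))
dz=np.array([.594,.0235,.045])-(t-.175*a); print('to spot, world',dz.round(4),'tool xyz units',(R.T@dz/.025).round(2))
E
python3 m.py s6.png
```

```text
time_s: 15.4
tcp_pos: [0.5987, 0.0284, 0.2983]
eef_rot: [177.3, 1.5, 20.5]
contact_force: [-0.9, 0.9, -1.5]
gripper_width: 0.0232
scene spot [0.5924 0.023  0.0452] 26 [280.4 264.3]
top spot [0.5933 0.0245 0.0442] 38 [317.1 197.9]
axis [-0.002  0.056  0.998] rms 0.0017 top [0.5959 0.0313 0.3372] end [0.5963 0.0216 0.1625] tcp [0.5987 0.0304 0.2997] toolz [-0.007 -0.052 -0.999] F [-0.7  0.1 -0.7]
to spot, world [-0.0023  0.0019 -0.1175] tool xyz units [ 0.06 -0.32  4.69]
```

```bash
python3 -m inch '[{"x":0,"y":-0.07,"z":0.7,"yaw":0},{"x":0,"y":-0.07,"z":0.8,"yaw":0},{"x":0,"y":-0.07,"z":0.8,"yaw":0},{"x":0,"y":-0.07,"z":0.8,"yaw":0}]'; python3 -m inch '[{"x":0,"y":-0.04,"z":0.6,"yaw":0},{"x":0,"y":0,"z":0,"yaw":0}]'
python3 m.py s7.png; python3 -c "
import cv2
im=cv2.imread('pics/s7.png')[140:320,190:390];cv2.imwrite('pics/c7.png',cv2.resize(im,None,fx=3.3,fy=3.3))"
```

```text
time_s: 15.88
tcp_pos: [0.5986, 0.0373, 0.2268]
eef_rot: [177.3, 0.6, 20.7]
contact_force: [-0.1, 0.8, -0.9]
gripper_width: 0.0235
time_s: 16.05
tcp_pos: [0.5958, 0.0396, 0.208]
eef_rot: [177.3, 0.9, 20.8]
contact_force: [-0.6, 0.8, -1.9]
gripper_width: 0.0236
scene spot [0.5926 0.0232 0.0455] 26 [280.4 264.3]
top spot [0.5933 0.0245 0.0442] 38 [317.1 197.9]
axis [-0.02   0.078  0.997] rms 0.0014 top [0.594  0.043  0.2542] end [0.5975 0.0293 0.0798] tcp [0.5981 0.0396 0.2119] toolz [ 0.007 -0.048 -0.999] F [0.2 0.4 0.1]
to spot, world [-0.0035 -0.0058 -0.0348] tool xyz units [-0.2  0.1  1.4]
```

View pics/c7.png

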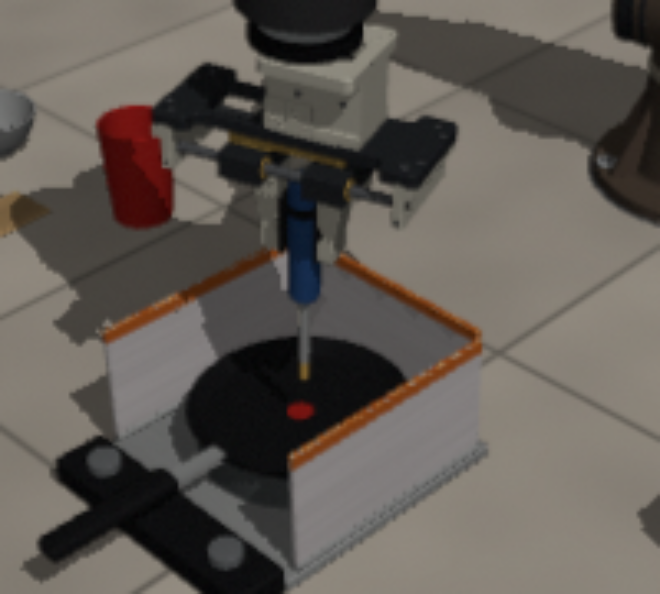

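The tip is above the spot (crop tip (304,380), spot (300,410)), with panels up. The tool has picked up ~3° of tilt; I'll try turning the yaw back, which should undo some of it.

```bash
python3 -m inch '[{"x":0,"y":0,"z":0,"yaw":1},{"x":0,"y":0,"z":0,"yaw":1},{"x":0,"y":0,"z":0,"yaw":1},{"x":0,"y":0,"z":0,"yaw":1},{"x":0,"y":0,"z":0,"yaw":1}]'; python3 m.py s8.png
```

```text
time_s: 16.62
tcp_pos: [0.602, 0.0422, 0.2209]
eef_rot: [177.4, -1.1, 0.3]
contact_force: [0.8, 0.1, -1.2]
gripper_width: 0.0233
scene spot [0.5922 0.0228 0.045 ] 26 [280.4 264.3]
top spot [0.5932 0.0246 0.0436] 37 [317. 198.]
axis [-0.013  0.068  0.998] rms 0.0017 top [0.5992 0.0445 0.2534] end [0.6014 0.0326 0.0788] tcp [0.6018 0.0421 0.2205] toolz [ 0.019 -0.045 -0.999] F [ 0.1 -1.4 -0.2]
to spot, world [-0.0074 -0.0091 -0.0338] tool xyz units [-0.33  0.3   1.36]
```

```bash
python3 -m inch '[{"x":-0.3,"y":0.38,"z":0.4,"yaw":0},{"x":0,"y":0,"z":0.4,"yaw":0},{"x":0,"y":0,"z":0,"yaw":0}]'; python3 m.py s9.png; python3 - <<'E'
from h import *
print(r.get_state()['joints'].round(2))
im=cv2.imread('pics/s9.png'); c=im[140:320,190:390]
h=cv2.cvtColor(c,cv2.COLOR_BGR2HSV); m=(h[...,0]>14)&(h[...,0]<30)&(h[...,1]>120)&(h[...,2]>70)
for mm,a,cc in comps(m,3): 
    v,u=np.nonzero(mm); ub,vb=cc[0]+190,v.max()+140.5; print(a,cc+[190,140],'bottom row',vb)
    K=r.camera_info('scene');ray=K['pose'][:3,:3]@[(ub-K['mtx'][0,2])/K['mtx'][0,0],(vb-K['mtx'][1,2])/K['mtx'][1,1],1];o=K['pose'][:3,3]
    for z in(.05,.06,.07,.08):print(z,(o+ray*(z-o[2])/ray[2]).round(4))
cv2.imwrite('pics/c9.png',cv2.resize(im[200:300,230:340],None,fx=5,fy=5))
E
```

```text
time_s: 17.02
tcp_pos: [0.5959, 0.0322, 0.2027]
eef_rot: [177.5, -1.3, 1.1]
contact_force: [0.7, 0.2, -2.1]
gripper_width: 0.0237
scene spot [0.5921 0.0227 0.0448] 26 [280.4 264.3]
top spot [0.5931 0.0244 0.0444] 36 [317.1 198. ]
axis [-0.019  0.074  0.997] rms 0.0016 top [0.5935 0.0346 0.2354] end [0.5968 0.0218 0.0609] tcp [0.5969 0.0325 0.2044] toolz [ 0.025 -0.044 -0.999] F [-0.3  0.1 -0.8]
to spot, world [-0.0028  0.0017 -0.0159] tool xyz units [-0.13 -0.1   0.63]
[ 23.67  13.95 -14.56   3.27 -61.2   65.79]
10 [265.1 189. ] bottom row 192.5
0.05 [ 0.3794 -0.2689  0.05  ]
0.06 [ 0.3908 -0.2557  0.06  ]
0.07 [ 0.4022 -0.2424  0.07  ]
0.08 [ 0.4135 -0.2291  0.08  ]
11 [285.27272727 199.18181818] bottom row 202.5
0.05 [ 0.3781 -0.1798  0.05  ]
0.06 [ 0.3895 -0.1676  0.06  ]
0.07 [ 0.4008 -0.1555  0.07  ]
0.08 [ 0.4122 -0.1434  0.08  ]
9 [279.44444444 253.77777778] bottom row 256.5
0.05 [0.5759 0.0025 0.05  ]
0.06 [0.5847 0.0122 0.06  ]
0.07 [0.5935 0.0219 0.07  ]
0.08 [0.6023 0.0316 0.08  ]
```

View pics/c9.png

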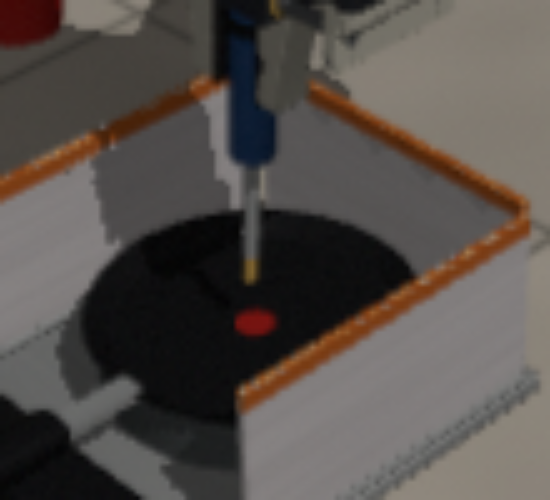

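The tip at crop (250,280) sits right above the spot (256,322), within ~2 mm laterally. Now a slow descent, with averaged force readings.

```bash
cat > f.py <<'E'
from h import *
import sys
F=[];Z=[]
for i in range(int(sys.argv[1])):
    r.capture('scene'); s=r.get_state(); F.append(s['contact_force']);Z.append(s['tcp_pos'])
F=np.array(F);print('F',F.mean(0).round(2),'se',(F.std(0)/len(F)**.5).round(2),'tcp',np.mean(Z,0).round(4),np.std(Z,0).round(4),'rot',s['eef_rot'].round(1),'t',s['time_s'])
E
python3 f.py 12; python3 -m inch '[{"x":0,"y":0,"z":0.4,"yaw":0},{"x":0,"y":0,"z":0.25,"yaw":0}]'; python3 f.py 10
```

```text
F [-0.03  0.24 -1.16] se [0.14 0.13 0.17] tcp [0.5967 0.0325 0.2041] [0.0002 0.0001 0.0002] rot [177.5  -1.4   1. ] t 17.7667
time_s: 17.93
tcp_pos: [0.5977, 0.0319, 0.1881]
eef_rot: [177.5, -1.5, 1.0]
contact_force: [-0.7, -0.5, -2.4]
gripper_width: 0.0236
F [-0.12 -0.16 -1.48] se [0.17 0.11 0.22] tcp [0.598  0.0319 0.1889] [0.0004 0.0001 0.0009] rot [177.5  -1.6   1. ] t 18.4333
```

```bash
python3 -m inch '[{"x":-0.14,"y":0,"z":0.2,"yaw":0}]'; python3 f.py 8; python3 -m inch '[{"x":0,"y":0,"z":0.16,"yaw":0}]'; python3 f.py 8
```

```text
time_s: 18.52
tcp_pos: [0.5959, 0.032, 0.1854]
eef_rot: [177.6, -1.7, 1.0]
contact_force: [1.0, 0.8, -0.9]
gripper_width: 0.0234
F [-0.53  0.11 -1.28] se [0.28 0.21 0.29] tcp [0.5946 0.0317 0.1842] [0.0004 0.0001 0.0004] rot [177.5  -1.6   1. ] t 18.9167
time_s: 19.0
tcp_pos: [0.5957, 0.0317, 0.1813]
eef_rot: [177.5, -1.7, 1.0]
contact_force: [-0.5, 1.0, -0.8]
gripper_width: 0.0234
F [ 0.13 -0.11 -1.27] se [0.16 0.17 0.14] tcp [0.595  0.0316 0.1803] [0.0001 0.     0.0003] rot [177.5  -1.6   1. ] t 19.4
```

```bash
python3 -m inch '[{"x":0,"y":0,"z":0.14,"yaw":0}]'; python3 f.py 8; python3 -m inch '[{"x":0,"y":0,"z":0.12,"yaw":0}]'; python3 f.py 10
```

```text
time_s: 19.48
tcp_pos: [0.5957, 0.0316, 0.1778]
eef_rot: [177.5, -1.7, 1.0]
contact_force: [-0.3, -0.1, -1.4]
gripper_width: 0.0234
F [-0.04 -0.11 -1.01] se [0.13 0.19 0.1 ] tcp [0.5952 0.0314 0.1769] [0.0001 0.     0.0002] rot [177.5  -1.6   1. ] t 19.8833
time_s: 19.97
tcp_pos: [0.5958, 0.0314, 0.1747]
eef_rot: [177.5, -1.7, 1.0]
contact_force: [0.3, -0.3, -0.9]
gripper_width: 0.0235
F [-0.19  0.01 -1.06] se [0.15 0.13 0.16] tcp [0.5954 0.0313 0.1741] [0.0001 0.     0.0002] rot [177.5  -1.6   1. ] t 20.4667
```

```bash
python3 -m inch '[{"x":0,"y":0,"z":0.12,"yaw":0}]'; python3 f.py 12; python3 - <<'E'
from h import *
im,d=grab('scene');im=im[:,:,::-1]
cv2.imwrite('pics/c10.png',cv2.resize(im[210:290,240:330],None,fx=6,fy=6,interpolation=cv2.INTER_CUBIC))
E
```

```text
time_s: 20.55
tcp_pos: [0.5959, 0.0313, 0.1718]
eef_rot: [177.5, -1.7, 1.0]
contact_force: [-0.0, 0.9, -1.8]
gripper_width: 0.0237
F [-0.03  0.11 -0.96] se [0.13 0.15 0.15] tcp [0.5955 0.0312 0.1711] [0.0001 0.     0.0002] rot [177.5  -1.6   1. ] t 21.15
```

View pics/c10.png

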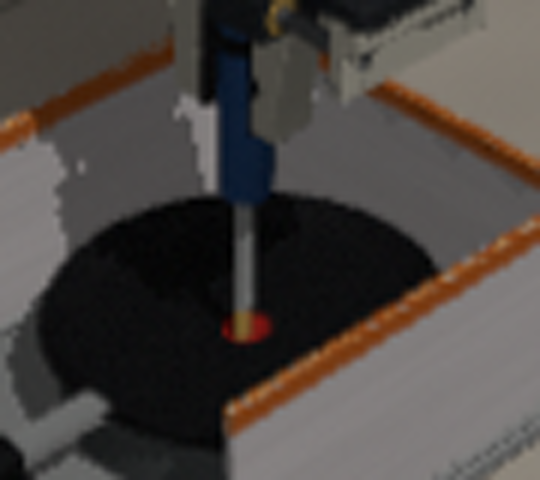

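The tip (243,335) is over the red spot (246,327) at crop scale, near touching; TCP 0.171 matches the expected contact height.

```bash
python3 -m inch '[{"x":0,"y":0,"z":0.12,"yaw":0}]'; python3 f.py 10; python3 -m inch '[{"x":0,"y":0,"z":0.1,"yaw":0}]'; python3 f.py 12
```

```text
time_s: 21.28
tcp_pos: [0.596, 0.0312, 0.1688]
eef_rot: [177.5, -1.7, 1.0]
contact_force: [-0.8, -0.3, -0.6]
gripper_width: 0.0234
F [ 0.02  0.18 -0.48] se [0.18 0.19 0.17] tcp [0.5957 0.0311 0.1682] [0.     0.     0.0002] rot [177.5  -1.6   1. ] t 21.7833
time_s: 21.87
tcp_pos: [0.5959, 0.0311, 0.1663]
eef_rot: [177.5, -1.7, 1.0]
contact_force: [-1.0, 0.8, 1.3]
gripper_width: 0.0235
F [ 0.08 -0.17  0.26] se [0.11 0.16 0.14] tcp [0.5958 0.031  0.1658] [0.0001 0.     0.0001] rot [177.5  -1.6   1. ] t 22.4667
```

```bash
python3 -m inch '[{"x":0,"y":0,"z":0.06,"yaw":0}]'; python3 f.py 16; python3 m.py s11.png; python3 - <<'E'
from h import *
im,d=grab('scene')
for m,a,c in comps(col(im,'orange'),12): print(a,np.median(pts('scene',d,m),0).round(3))
cv2.imwrite('pics/c11.png',cv2.resize(im[150:330,190:390,::-1],None,fx=3.3,fy=3.3))
E
```

```text
time_s: 22.55
tcp_pos: [0.5959, 0.031, 0.1647]
eef_rot: [177.5, -1.7, 1.0]
contact_force: [-0.5, -0.1, 0.2]
gripper_width: 0.0235
F [-0.23  0.03  0.82] se [0.14 0.11 0.13] tcp [0.5958 0.031  0.1644] [0.     0.     0.0001] rot [177.5  -1.6   1. ] t 23.35
scene spot [0.5881 0.0267 0.0448] 8 [282.6 264.2]
top spot [0.59   0.0252 0.0439] 22 [316.8 199. ]
axis [-0.035  0.077  0.996] rms 0.0017 top [0.5927 0.0324 0.1839] end [0.5989 0.0189 0.0095] tcp [0.5958 0.031  0.1644] toolz [ 0.029 -0.042 -0.999] F [0.  0.3 0.3]
to spot, world [-0.0049  0.0046  0.0355] tool xyz units [-0.15 -0.13 -1.43]
234 [0.589 0.124 0.114]
76 [ 0.651 -0.082  0.112]
1928 [0.932 0.458 0.1  ]
```

View pics/c11.png

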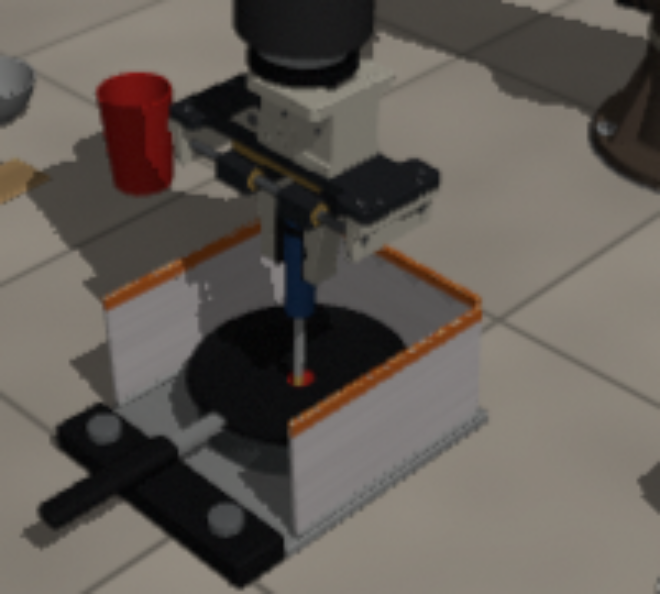

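The tip is on the red spot at crop (299,380), guards up, net press ≈1.9–2.0 N (≈6.5 mm). The arm is steady, so I'm handing in.

```bash
python3 -c "
from plant import r
print(r.close_job()); s=r.get_state(); print(s['time_s'],s['tcp_pos'],s['contact_force'],s['gripper_width'])"
```

```text
the job is handed in; nothing more can be done
None
the job is handed in; nothing more can be done
```

I handed the job in at about 23.5 s, with the gripper still holding the probe on the red spot and all three guard panels up.

**What I did**
- I pushed the left, near and right panels up to their stops while the thermometer stayed in its stand.
- I then gripped the blue probe in the white stand and drew it out along its lean. I swung it upright against the mouth of the hole under a light grip, then gripped it at 25 N.
- I carried it over the guard and lowered it onto the spot.

**Last checks**
- **Guards:** the left and right orange edges measured 0.112–0.114 m high at the end. The near edge is partly hidden there, but the last picture shows it up, and it measured 0.116 m earlier.
- **Press:** the averaged force was about 1.97 N above the probe's own weight, so the tip is about 6.5 of 12 mm in.
- **Position:** the tip is within the red spot, an estimated 2–4 mm from its centre. The spot's measured place did not change before contact, so I saw no sign of the tawa moving.
- **Steadiness:** the arm held its pose to about 0.1 mm.

**What was off or disagreed**
- **Tilt:** the probe is not perfectly upright. The tool had drifted to about 3° off vertical, and I tried to correct it without success. The camera fit of the partly hidden handle gave 4–5°, which I trust less.
- **Stop forces:** the fingers briefly reached about 54 N (left) and 62 N (right) against the panel stops. That is under the 120 N wrist limit, and I take it to be the fingers rather than the gripper's body pressing, but no reading confirms that.

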